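# Reset the tripped grinder starter

### The arm

A 6-joint arm with a two-finger parallel gripper is mounted at the origin on the work surface. World frame = base frame: x ahead of the robot, y to its left, z up, the work surface at z = 0. Lengths are in m, angles in rad, forces in N, time in s.
With the tool pointing down it reaches from about 0.325 to 0.75 m from the base axis. Payload 7.6 kg.
Tool frame: the origin (TCP) lies at the very end of the fingers, on their centre line; the grasp point (between the pads) lies 19 mm behind it (robot.grip_point_offset is the distance from the TCP to the grasp point, in m); z points along the fingers, x is the direction in which the jaws open and shut, and the axes are right-handed (so a half turn about z gives the same grasp; the last joint's range is limited). The gripper opens to 85 mm and grips with 20 to 120 N. Pads are 22 mm wide; open, the fingers measure 114 mm over their backs; the gripper's body (76 mm by 85 mm) begins 54 mm behind the grasp point. The pads swing forward as they close: fully open they stand 13 mm farther back than shut.
Start: joints at [1.088, 0.052, 1.401, -0, 1.689, -0.07], TCP at [0.211, 0.481, 0.231] pointing down, gripper open.
Joint ranges: [-2.9, 2.9], [-0.91, 2.17], [0.12, 2.37], [-1.06, 4.2], [0.26, 2.73], [-2.93, 2.93]. Speed limits (rad/s): [2.57, 2.57, 3.01, 3.14, 3.14, 3.14].

### API

Orientations are given as a rotation vector (axis times angle).
In Python, from workcell import robot gives the robot as it stands. The module is installed in compiled form; this text tells all that it offers.
- The arm moves only by the tool send_rows, never from a script. Its argument "moves" is a list of rows, each an object of numbers: "fingers": the opening, from -1 (shut) to 1 (fully open); "x", "y", "z": the shift along the tool's x, y, z in mm; "ax", "ay", "az": the turn, a rotation vector about the tool's x, y, z in degrees. A call has 1 to 8 rows; each row shifts and turns the commanded pose from where the row before left it, along the tool's axes as they then stand; what a row does not reach is not made up. A row lasts 1/10 s, in which the tool goes at most 50 mm and 8.59 degrees, less where a joint would pass 70% of its speed; a pose out of reach is approached as far as the arm can. A call is refused whole if a number of a shift passes 50 or a number of a turn 8.59, either way. A call with a gripper value outside its range is refused whole. The fingers move at their own pace and stop on an object; "squeeze" is the grip in N (left out, the last holds). Time passes only in rows, so rows that do not move let the fingers close. It gives the time, the measured TCP pose, the force and the opening at its end, in the units of the state.
- robot.read_state(): the state, without advancing time (a new reading comes with each control period).
- robot.grab_frame(name): name is "scene" or "top" or "wrist"; returns the picture (480x640x3 uint8, red, green, blue); there is no depth.
- robot.camera_info(name): a dict with "K" (3x3 intrinsics, pixels), "R" (3x3) and "t" (3): a world point X has camera coordinates R X + t. Camera axes: x right, y down, z forward; pixel columns grow to the right and rows downward; lengths in m; the calibration is good to about 2 mm. A picture is of the moment at which its call begins: read the wrist's pose just before it. camera_info takes no time and is no camera call; for the wrist camera it gives the pose at the moment of the call.
- robot.hand_in(): hands the job in, once; it reports no verdict.
The state is a dict: "time_s": time; "joint_positions": joint angles; "qvel": joint speeds; "tau": joint torques, N m; "tool_pos": TCP position; "tcp_rot": TCP orientation; "ft_force": force on the tool from outside, world axes, zero at the start; "wrist_torque": the same for the moment, N m; "width": finger opening in m.
Only numpy, scipy, OpenCV 4.12 (cv2) and the standard library are available. Lean on these libraries where they do the work, as an engineer would, in place of code of your own. Each camera call takes 0.05 s, during which the arm holds its last target.

### The job

The bench grinder has tripped: on its starter, the grey box with the red shutter, push the shutter fully open by its post, reach into the well and press the sunken red reset key fully down, keeping it down for about a second, then let it up and push the shutter fully shut again. Use only the fingertips: push the post from the side, do not take it between the fingers, and pick nothing up. Leave the yellow starter and the loose things on the bench alone.

Things in the scene. Friction and masses are not known exactly. Their poses are not given: they have to be found in the camera images.
- grinder_starter: the bench grinder's motor starter: fixed grey box, 100 (x) x 170 (y) x 55 high, with a red shutter on top and a red band on its -x face. Origin: centre of its underside, on the bench; z up. Its turn about z varies. In its top is a round well 50 mm across and 30 mm deep, centred at x 0, y -40 mm. Two guide rails (6 mm wide, 8 mm high above the top, along y over the middle 150 mm) stand at x = +-36 mm.
- grinder_starter_well (a point): centre of the mouth of the well with the red key, level with the box top (55 mm above the bench)
- grinder_starter_post (a point): centre of the top of the black upright post (14 mm diameter, 16 mm high) in the middle of the red sliding shutter; it travels with the shutter. The shutter is a plate 60 x 60 x 4 mm, its upper face 61 mm above the bench, the post top 77 mm. Push the post sideways from one side or the other.
- grinder_starter_shutter (a joint): slide of the red shutter along the box's own y axis, m: 0 = fully shut, centred over the well; grows toward the box's +y; 0.065 = fully open (end stop), well wholly clear. It may start up to 14 mm ajar. Stays where it is left; moves against about 1.5 N of friction.
- grinder_starter_key (a joint): travel of the red sunken reset key in the well, m: 0 = up, 0.005 = fully down (end stop), about 4.2 N there; springs back when let go
- grinder_starter_key_top (a point): centre of the top face of the red reset key, a round disc 32 mm across in the middle of the well; when up its top lies 18 mm below the box top (37 mm above the bench)
- saw_starter: the saw's (not part of the job) motor starter: fixed grey box, 100 (x) x 170 (y) x 55 high, with a yellow shutter on top and a yellow band on its -x face. Origin: centre of its underside, on the bench; z up. Its turn about z varies. In its top is a round well 50 mm across and 30 mm deep, centred at x 0, y -40 mm. Two guide rails (6 mm wide, 8 mm high above the top, along y over the middle 150 mm) stand at x = +-36 mm.
- saw_starter_well (a point): centre of the mouth of the well with the yellow key, level with the box top (55 mm above the bench)
- saw_starter_post (a point): centre of the top of the black upright post (14 mm diameter, 16 mm high) in the middle of the yellow sliding shutter; it travels with the shutter. The shutter is a plate 60 x 60 x 4 mm, its upper face 61 mm above the bench, the post top 77 mm. Push the post sideways from one side or the other.
- saw_starter_shutter (a joint): slide of the yellow shutter along the box's own y axis, m: 0 = fully shut, centred over the well; grows toward the box's +y; 0.065 = fully open (end stop), well wholly clear. It may start up to 14 mm ajar. Stays where it is left; moves against about 1.5 N of friction.
- saw_starter_key (a joint): travel of the yellow sunken reset key in the well, m: 0 = up, 0.005 = fully down (end stop), about 4.2 N there; springs back when let go
- saw_starter_key_top (a point): centre of the top face of the yellow reset key, a round disc 32 mm across in the middle of the well; when up its top lies 18 mm below the box top (37 mm above the bench)
- clamp: loose bystander, leave alone: blue spring clamp with orange jaws, lying, about 125 x 60 x 24; origin at its pivot, underside
- bracket: loose bystander, leave alone: steel angle bracket, 100 x 50 x 5 foot with a 45 high upright at one end; origin under the foot's centre
- wrench: loose bystander, leave alone: steel wrench, under 200 long, lying on the bench; origin near its middle
- screwdriver: loose bystander, leave alone: red-handled screwdriver, under 220 long, lying on the bench; origin near its middle
- tape: loose bystander, leave alone: green ring of tape lying flat, 90 diameter, 24 high; origin under its centre
- grease: loose bystander, leave alone: upright can with a green band, 60 diameter, 90 high; origin under its centre

How it is judged:
By the outcome, as a careful person would: the job done as asked, in the order asked, and still so for the second after the job is handed in, with the robot touching nothing.
It also fails if it takes over 51 s, if anything falls off the work surface, if the arm or the gripper's body presses on something with over 40 N, if the wrist force passes 120 N, or if a joint passes its speed limit or range.

## Working session

There is one attempt and no reset: what is moved stays moved. The work goes in short steps, Python scripts to look and compute and a tool call to move; the robot and the scene stay as the last step left them, time stands still between calls to the robot, and variables do not carry over. Pictures are saved under pics/ and viewed, and the job is handed in when it is done.

Besides the shell and the picture viewer there is one more tool, called after "Call:" as a command line: name --argument value ..., lists and objects as JSON in quotes. send_rows: Moves the arm, as the interface text tells. Its arguments: {"type":"object","properties":{"moves":{"type":"array"},"squeeze":{"type":"number"}},"required":["moves"]}

```bash
mkdir -p pics; python3 - <<'E'
from workcell import robot
import cv2
for n in ["top","scene"]:
    f=robot.grab_frame(n); cv2.imwrite(f"pics/{n}0.png",f[:,:,::-1])
    print(n,robot.camera_info(n))
print(robot.read_state())
E
```

```text
top {'K': array([[499.61664088,   0.        , 324.90088853],
       [  0.        , 499.61664088, 237.62192136],
       [  0.        ,   0.        ,   1.        ]]), 'R': array([[ 2.81365356e-03, -9.99996042e-01,  1.64144024e-05],
       [-9.90952707e-01, -2.79041118e-03, -1.34182513e-01],
       [ 1.34182028e-01,  3.61277209e-04, -9.90956635e-01]]), 't': array([0.00794564, 0.65659594, 1.1014287 ])}
scene {'K': array([[486.84392846,   0.        , 321.11005724],
       [  0.        , 486.84392846, 237.75837463],
       [  0.        ,   0.        ,   1.        ]]), 'R': array([[ 0.60183993,  0.79853514, -0.01141611],
       [ 0.68481246, -0.52337847, -0.50705707],
       [-0.41087784,  0.2973493 , -0.86183688]]), 't': array([-0.38100083, -0.38511327,  1.63033201])}
{'time_s': 0.1, 'joint_positions': array([ 1.08770145e+00,  5.27613849e-02,  1.40160208e+00,  1.99267196e-05,
        1.68856756e+00, -7.03113292e-02]), 'qvel': array([ 0.00071547, -0.00213596, -0.00331687, -0.00059164,  0.00215505,
       -0.001391  ]), 'tau': array([ 1.17522010e-03, -3.82586646e+01, -3.60984635e+01, -8.64653407e-05,
        4.83498996e-03, -3.36301014e-05]), 'tool_pos': array([0.21047113, 0.48068904, 0.23057378]), 'tcp_rot': array([ 2.62900071e+00,  1.71871163e+00, -1.85087874e-03]), 'ft_force': array([-0.01152453, -0.673686  , -0.20063129]), 'wrist_torque': array([-0.03013027,  0.03378369,  0.02886347]), 'width': 0.0852383654247091}
```

View pics/top0.png

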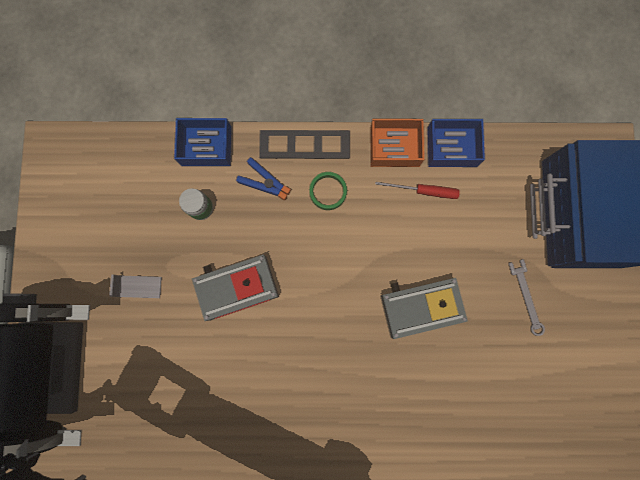

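View pics/scene0.png

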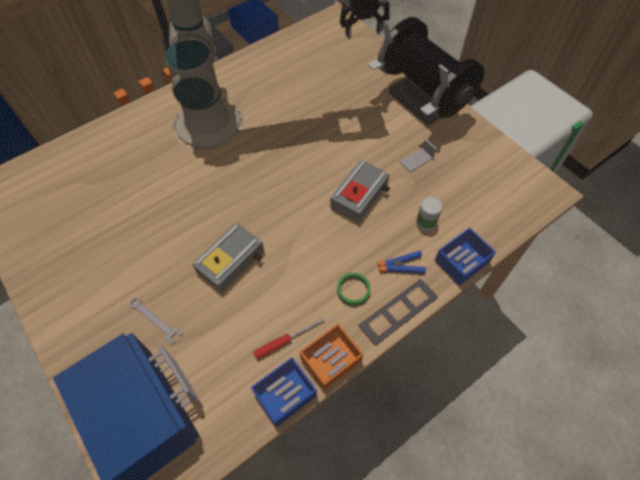

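The top view shows the red starter near (236,286), its shutter at (247,283). The yellow starter is at (424,306). The red box's +y end points left in the image.

```bash
cat > h.py <<'E'
import numpy as np, cv2
from workcell import robot
def ray(ci,u,v,z):
    K,R,t=[np.array(ci[k]) for k in("K","R","t")]
    c=-R.T@t; d=R.T@np.linalg.solve(K,[u,v,1.0]); return c+d*(z-c[2])/d[2]
def proj(ci,X):
    p=np.array(ci["K"])@(np.array(ci["R"])@np.array(X)+ci["t"]); return p[:2]/p[2]
E
python3 - <<'E'
from h import *
for n in("top","scene"):
    im=cv2.imread(f"pics/{n}0.png"); ci=robot.camera_info(n)
    b,g,r=[im[:,:,i].astype(int) for i in range(3)]
    m=((r>120)&(g<70)&(b<70)).astype(np.uint8)
    k,l,s,c=cv2.connectedComponentsWithStats(m)
    for i in range(1,k):
        if s[i,4]>60:
            cs=cv2.findContours((l==i).astype(np.uint8),0,2)[0][0]
            rr=cv2.minAreaRect(cs)
            P=np.array([ray(ci,*p,.061)[:2] for p in cv2.boxPoints(rr)])
            print(n,s[i],rr[0],ray(ci,*rr[0],.061)[:2],P.round(4).tolist())
im=cv2.imread("pics/top0.png")
cv2.imwrite("pics/c0.png",cv2.resize(im[240:335,180:295],None,fx=6,fy=6,interpolation=cv2.INTER_CUBIC))
E
```

```text
top [418 185  41  13 330] (437.9899597167969, 191.0699920654297) [ 0.76252215 -0.24867577] [[0.7595, -0.2008], [0.7789, -0.2039], [0.7655, -0.2966], [0.7462, -0.2932]]
top [231 266  32  34 662] (246.35000610351562, 282.5500183105469) [0.55261037 0.18483615] [[0.5711, 0.2232], [0.5903, 0.1666], [0.5342, 0.1466], [0.5152, 0.2029]]
scene [341 181  26  22 298] (354.0615234375, 191.39231872558594) [0.55103272 0.18181753] [[0.535, 0.1461], [0.5076, 0.2], [0.5672, 0.2177], [0.5931, 0.1642]]
scene [254 335  37  23 274] (272.0000305175781, 345.5000305175781) [ 0.78643131 -0.26332022] [[0.77, -0.3073], [0.785, -0.2157], [0.803, -0.2188], [0.7878, -0.3097]]
```

View pics/c0.png

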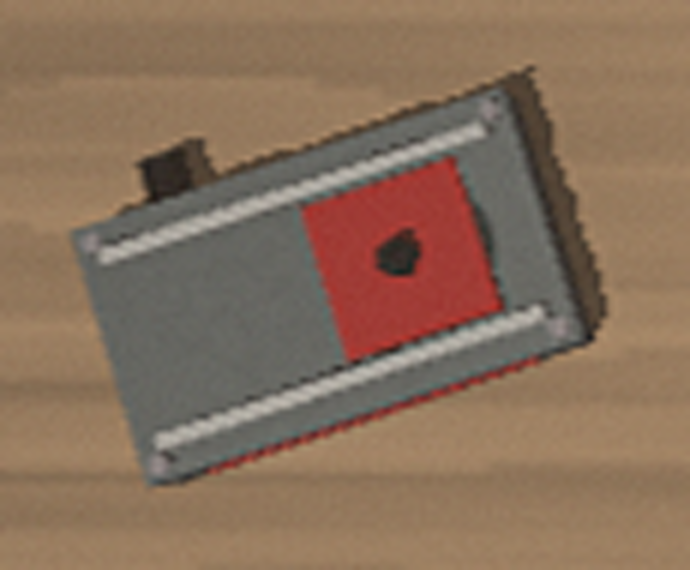

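The crop shows the red starter's four top corners, both rails and the post. The shutter is slightly ajar, with a sliver of the well visible on its right side.

```bash
python3 - <<'E'
from h import *
ci=robot.camera_info("top")
f=lambda p,z: ray(ci,p[0]/6+180-.4,p[1]/6+240-.4,z)[:2]
C=np.array([f(p,.055) for p in[(75,232),(507,90),(590,342),(150,487)]])
print(C.round(4).tolist(),C.mean(0), [np.linalg.norm(C[i]-C[i-1]) for i in range(4)])
Rl=np.array([f(p,.063) for p in[(100,257),(487,130),(545,312),(157,442)]]); print("rails",Rl.round(4).tolist(),Rl.mean(0))
y=(C[0]+C[3]-C[1]-C[2]);y2=Rl[0]+Rl[3]-Rl[1]-Rl[2]
for a in(y,y2): print("yaw deg of box y",np.degrees(np.arctan2(a[1],a[0])))
y3=y2/np.linalg.norm(y2); x3=np.array([y3[1],-y3[0]])
for c in (C.mean(0),Rl.mean(0)):
  well=c-.04*y3
  for s in ([.5526,.1848],f((398,255),.075)): print("well",well,"shutter rel well (x,y)",np.dot(np.array(s)-well,x3),np.dot(np.array(s)-well,y3))
E
```

```text
[[0.5621, 0.3079], [0.616, 0.1472], [0.5218, 0.1144], [0.468, 0.2765]] [0.54196637 0.21148782] [np.float64(0.09923884923787459), np.float64(0.1695203214189003), np.float64(0.09975247430904974), np.float64(0.17076376243198302)]
rails [[0.5525, 0.2961], [0.6002, 0.1534], [0.5326, 0.1305], [0.4846, 0.2726]] [0.54245998 0.21314473]
yaw deg of box y 108.44066790555813
yaw deg of box y 108.57348600161855
well [0.5547072  0.17357119] shutter rel well (x,y) 0.0015791600426216248 0.011315159280589937
well [0.5547072  0.17357119] shutter rel well (x,y) 0.001545689322878636 0.010041816849699644
well [0.5552008 0.1752281] shutter rel well (x,y) 0.0005835063146253697 0.009901770825264085
well [0.5552008 0.1752281] shutter rel well (x,y) 0.0005500355948823811 0.008628428394373793
```

Call:
send_rows --moves '[{"fingers":-1,"az":8},{"fingers":-1,"az":8},{"fingers":-1,"az":8},{"fingers":-1,"az":8},{"fingers":-1,"az":8},{"fingers":-1,"az":8},{"fingers":-1}]' --squeeze 40

```text
validation failed for argument at $.mo...
```

```bash
cat >> h.py <<'E'
from scipy.spatial.transform import Rotation as Rn
W=np.array([.555,.1745]); U=np.array([np.cos(np.radians(108.5)),np.sin(np.radians(108.5))]); X=np.array([U[1],-U[0]])
def st():
    s=robot.read_state(); p=s["tool_pos"]; d=p[:2]-W
    print("t %.2f"%s["time_s"],"pos",p.round(4),"rel well x %.1f y %.1f mm"%(d@X*1e3,d@U*1e3),"F",s["ft_force"].round(2),"w %.4f"%s["width"])
    R=Rn.from_rotvec(s["tcp_rot"]).as_matrix(); print("toolx yaw %.2f"%np.degrees(np.arctan2(R[1,0],R[0,0])),"z",R[:,2].round(4))
    return s,R
def to(bx,by,z):
    s,R=st(); T=np.r_[W+X*bx/1e3+U*by/1e3,z/1e3]
    print("shift tool mm",(R.T@(T-s["tool_pos"])*1e3).round(1))
E
python3 -c "
from h import *
to(0,-25,130)"
```

```text
t 0.10 pos [0.2105 0.4807 0.2306] rel well x -229.6 y 399.7 mm F [-0.01 -0.67 -0.2 ] w 0.0852
toolx yaw 66.35 z [-6.0e-04 -1.2e-03 -1.0e+00]
shift tool mm [-160.7  455.2  100.7]
```

Call:
send_rows --moves '[{"fingers":-1,"x":0,"y":0,"z":0,"ax":0,"ay":0,"az":8},{"fingers":-1,"x":0,"y":0,"z":0,"ax":0,"ay":0,"az":8},{"fingers":-1,"x":0,"y":0,"z":0,"ax":0,"ay":0,"az":8},{"fingers":-1,"x":0,"y":0,"z":0,"ax":0,"ay":0,"az":8},{"fingers":-1,"x":0,"y":0,"z":0,"ax":0,"ay":0,"az":8},{"fingers":-1,"x":0,"y":0,"z":0,"ax":0,"ay":0,"az":8},{"fingers":-1,"x":0,"y":0,"z":0,"ax":0,"ay":0,"az":0}]' --squeeze 40

```text
time_s: 0.8
tool_pos: [0.2105, 0.4808, 0.2309]
tcp_rot: [3.101, 0.499, -0.001]
ft_force: [0.3, -0.2, -0.2]
width: 0.0002
```

```bash
python3 -c "
from h import *
to(0,-25,130)"
```

```text
t 0.80 pos [0.2105 0.4808 0.2309] rel well x -229.5 y 399.8 mm F [ 0.28 -0.22 -0.25] w 0.0002
toolx yaw 18.28 z [-4.e-04 -7.e-04 -1.e+00]
shift tool mm [231.2 423.8 100.9]
```

Call:
send_rows --moves '[{"fingers":-1,"x":19,"y":30,"z":0,"ax":0,"ay":0,"az":0},{"fingers":-1,"x":19,"y":30,"z":0,"ax":0,"ay":0,"az":0},{"fingers":-1,"x":19,"y":30,"z":0,"ax":0,"ay":0,"az":0},{"fingers":-1,"x":19,"y":30,"z":0,"ax":0,"ay":0,"az":0},{"fingers":-1,"x":19,"y":30,"z":0,"ax":0,"ay":0,"az":0},{"fingers":-1,"x":19,"y":30,"z":0,"ax":0,"ay":0,"az":0},{"fingers":-1,"x":19,"y":30,"z":0,"ax":0,"ay":0,"az":0},{"fingers":-1,"x":19,"y":30,"z":0,"ax":0,"ay":0,"az":0}]'

```text
time_s: 1.6
tool_pos: [0.4313, 0.2998, 0.2311]
tcp_rot: [3.1, 0.508, -0.0]
ft_force: [-0.2, 0.5, -0.4]
width: -0.0001
```

Call:
send_rows --moves '[{"fingers":-1,"x":19,"y":30,"z":0,"ax":0,"ay":0,"az":0},{"fingers":-1,"x":19,"y":30,"z":0,"ax":0,"ay":0,"az":0},{"fingers":-1,"x":19,"y":30,"z":0,"ax":0,"ay":0,"az":0},{"fingers":-1,"x":19,"y":30,"z":0,"ax":0,"ay":0,"az":0},{"fingers":-1,"x":0,"y":30,"z":0,"ax":0,"ay":0,"az":0},{"fingers":-1,"x":0,"y":40,"z":0,"ax":0,"ay":0,"az":0},{"fingers":-1,"x":0,"y":0,"z":0,"ax":0,"ay":0,"az":0}]'

```text
time_s: 2.3
tool_pos: [0.5634, 0.1406, 0.2307]
tcp_rot: [3.1, 0.499, -0.001]
ft_force: [-0.3, 1.3, 0.5]
width: -0.0
```

```bash
python3 -c "
from h import *
to(0,-32,67)
ci=robot.camera_info('wrist');cv2.imwrite('pics/w1.png',robot.grab_frame('wrist')[:,:,::-1])
for n,p in dict(well=(*W,.055),post=(*(W+.01*U),.077)).items(): print(n,proj(ci,p))
print(ci)
"
```

```text
t 2.30 pos [0.5634 0.1406 0.2307] rel well x -2.7 y -34.8 mm F [-0.34  1.26  0.51] w -0.0000
toolx yaw 18.30 z [-7.0e-04 -1.4e-03 -1.0e+00]
shift tool mm [  2.9  -3.  163.7]
well [326.25621966 168.71376296]
post [326.47048507 159.73104159]
{'K': array([[379.09576409,   0.        , 322.84036257],
       [  0.        , 379.09576409, 237.9211867 ],
       [  0.        ,   0.        ,   1.        ]]), 'R': array([[ 9.49402027e-01,  3.14062350e-01, -7.94585406e-04],
       [ 2.98168236e-01, -9.00554093e-01,  3.16382725e-01],
       [ 9.86483352e-02, -3.00611321e-01, -9.48631298e-01]]), 't': array([-0.57883278, -0.08338976,  0.36568064])}
```

View pics/w1.png

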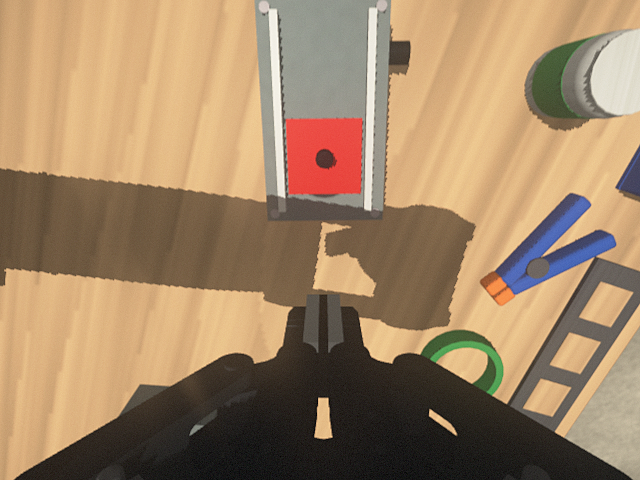

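The wrist view shows the post at about (325,159), where I predicted it. The fingers are lined up with the box axis.

Call:
send_rows --moves '[{"fingers":-1,"x":3,"y":0,"z":25,"ax":0,"ay":0,"az":0},{"fingers":-1,"x":0,"y":0,"z":30,"ax":0,"ay":0,"az":0},{"fingers":-1,"x":0,"y":0,"z":30,"ax":0,"ay":0,"az":0},{"fingers":-1,"x":0,"y":0,"z":30,"ax":0,"ay":0,"az":0},{"fingers":-1,"x":0,"y":0,"z":25,"ax":0,"ay":0,"az":0},{"fingers":-1,"x":0,"y":0,"z":15,"ax":0,"ay":0,"az":0},{"fingers":-1,"x":0,"y":0,"z":8,"ax":0,"ay":0,"az":0},{"fingers":-1,"x":0,"y":0,"z":0,"ax":0,"ay":0,"az":0}]'

```text
time_s: 3.15
tool_pos: [0.5649, 0.1459, 0.0678]
tcp_rot: [-3.101, -0.503, 0.002]
ft_force: [0.3, 0.2, 0.2]
width: 0.0001
```

```bash
python3 -c "
from h import *
to(0,47,67)
cv2.imwrite('pics/w2.png',robot.grab_frame('wrist')[:,:,::-1])
"
```

```text
t 3.15 pos [0.5649 0.1459 0.0678] rel well x 0.3 y -30.3 mm F [0.28 0.17 0.24] w 0.0001
toolx yaw 18.42 z [-0.0011 -0.     -1.    ]
shift tool mm [ -0.4 -77.3   0.8]
```

View pics/w2.png

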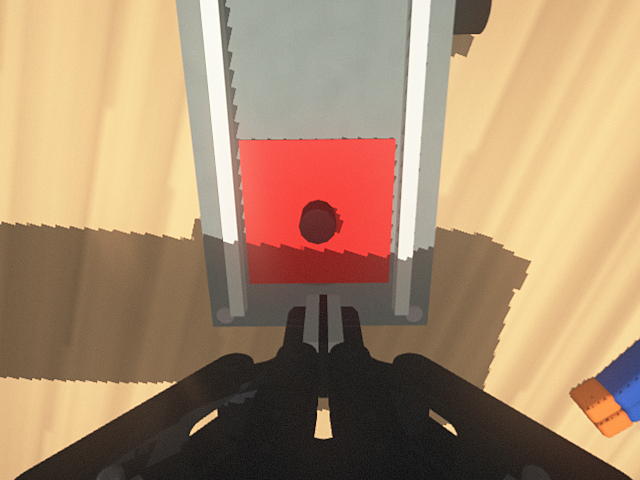

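The fingertips are level with the plate, just behind it, with the post straight ahead at (318,222). I'll push now.

Call:
send_rows --moves '[{"fingers":-1,"x":0,"y":-9,"z":0,"ax":0,"ay":0,"az":0},{"fingers":-1,"x":0,"y":-9,"z":0,"ax":0,"ay":0,"az":0},{"fingers":-1,"x":0,"y":-9,"z":0,"ax":0,"ay":0,"az":0},{"fingers":-1,"x":0,"y":-9,"z":0,"ax":0,"ay":0,"az":0},{"fingers":-1,"x":0,"y":-9,"z":0,"ax":0,"ay":0,"az":0},{"fingers":-1,"x":0,"y":-9,"z":0,"ax":0,"ay":0,"az":0},{"fingers":-1,"x":0,"y":-9,"z":0,"ax":0,"ay":0,"az":0},{"fingers":-1,"x":0,"y":-5,"z":0,"ax":0,"ay":0,"az":0}]'

```text
time_s: 4.0
tool_pos: [0.5435, 0.211, 0.0683]
tcp_rot: [-3.101, -0.502, 0.0]
ft_force: [0.6, -2.5, 0.5]
width: 0.0003
```

```bash
python3 -c "
from h import *
to(0,47,67)
cv2.imwrite('pics/w3.png',robot.grab_frame('wrist')[:,:,::-1])
"
```

```text
t 4.00 pos [0.5435 0.211  0.0683] rel well x 0.6 y 38.3 mm F [ 0.63 -2.46  0.48] w 0.0003
toolx yaw 18.38 z [-1.e-04  1.e-04 -1.e+00]
shift tool mm [-0.7 -8.7  1.3]
```

View pics/w3.png

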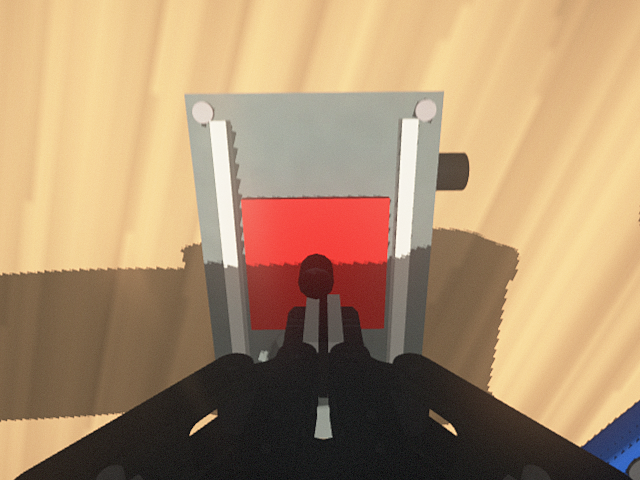

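The post is against the fingertips and the shutter is sliding. The force is about 2.5 N. I'll push on in small steps to the end stop.

Call:
send_rows --moves '[{"fingers":-1,"x":0,"y":-4,"z":0,"ax":0,"ay":0,"az":0},{"fingers":-1,"x":0,"y":-3,"z":0,"ax":0,"ay":0,"az":0},{"fingers":-1,"x":0,"y":0,"z":0,"ax":0,"ay":0,"az":0}]'

```text
time_s: 4.35
tool_pos: [0.5414, 0.217, 0.0681]
tcp_rot: [-3.101, -0.501, 0.001]
ft_force: [-0.8, -0.2, -0.1]
width: -0.0
```

Call:
send_rows --moves '[{"fingers":-1,"x":0,"y":-1.5,"z":0,"ax":0,"ay":0,"az":0},{"fingers":-1,"x":0,"y":0,"z":0,"ax":0,"ay":0,"az":0}]'

```text
time_s: 4.55
tool_pos: [0.5411, 0.2181, 0.0682]
tcp_rot: [-3.101, -0.501, 0.0]
ft_force: [-0.0, -0.3, -0.3]
width: -0.0002
```

Call:
send_rows --moves '[{"fingers":-1,"x":0,"y":-1.5,"z":0,"ax":0,"ay":0,"az":0},{"fingers":-1,"x":0,"y":0,"z":0,"ax":0,"ay":0,"az":0}]'

```text
time_s: 4.75
tool_pos: [0.5406, 0.2195, 0.0682]
tcp_rot: [3.101, 0.501, -0.0]
ft_force: [0.2, -1.9, -0.1]
width: -0.0001
```

```bash
python3 -c "
from h import *
to(0,47,67)"
```

```text
t 4.75 pos [0.5406 0.2195 0.0682] rel well x 0.6 y 47.3 mm F [ 0.19 -1.93 -0.1 ] w -0.0001
toolx yaw 18.34 z [-2.e-04 -0.e+00 -1.e+00]
shift tool mm [-0.6  0.3  1.2]
```

Call:
send_rows --moves '[{"fingers":-1,"x":0,"y":-2,"z":0,"ax":0,"ay":0,"az":0},{"fingers":-1,"x":0,"y":0,"z":0,"ax":0,"ay":0,"az":0}]'

```text
time_s: 4.95
tool_pos: [0.5402, 0.2207, 0.0682]
tcp_rot: [3.1, 0.5, -0.0]
ft_force: [0.8, -4.4, -1.6]
width: 0.0
```

Call:
send_rows --moves '[{"fingers":-1,"x":0,"y":-2,"z":0,"ax":0,"ay":0,"az":0},{"fingers":-1,"x":0,"y":0,"z":0,"ax":0,"ay":0,"az":0}]'

```text
time_s: 5.15
tool_pos: [0.5401, 0.221, 0.0682]
tcp_rot: [3.097, 0.498, 0.0]
ft_force: [3.7, -10.9, -0.7]
width: 0.0002
```

The shutter is at the stop: 11 N, no further motion. I'll back off, rise and look.

Call:
send_rows --moves '[{"fingers":-1,"x":0,"y":6,"z":0,"ax":0,"ay":0,"az":0},{"fingers":-1,"x":0,"y":20,"z":-20,"ax":0,"ay":0,"az":0},{"fingers":-1,"x":0,"y":30,"z":-30,"ax":0,"ay":0,"az":0},{"fingers":-1,"x":0,"y":30,"z":-30,"ax":0,"ay":0,"az":0},{"fingers":-1,"x":0,"y":20,"z":-10,"ax":0,"ay":0,"az":0},{"fingers":-1,"x":0,"y":0,"z":0,"ax":0,"ay":0,"az":0}]'

```text
time_s: 5.75
tool_pos: [0.5745, 0.121, 0.161]
tcp_rot: [-3.102, -0.497, -0.008]
ft_force: [0.4, 1.0, 0.7]
width: 0.0001
```

```bash
python3 -c "
from h import *
to(0,0,62)
ci=robot.camera_info('wrist');f=robot.grab_frame('wrist');cv2.imwrite('pics/w4.png',f[:,:,::-1])
f2=robot.grab_frame('top');cv2.imwrite('pics/t4.png',cv2.resize(f2[240:335,180:295,::-1],None,fx=6,fy=6,interpolation=2))
rel=lambda p:((p[:2]-W)@X*1e3,(p[:2]-W)@U*1e3)
for nm,im,c in(('wrist',f,ci),('top',f2,robot.camera_info('top'))):
  r,g,b=[im[:,:,i].astype(int) for i in range(3)]
  m=((r>70)&(r>2.2*g)&(r>2.2*b)).astype(np.uint8)
  k,l,s,ce=cv2.connectedComponentsWithStats(m)
  for i in range(1,k):
    if s[i,4]>60:
      rr=cv2.minAreaRect(cv2.findContours((l==i).astype(np.uint8),0,2)[0][0])
      for z in(.061,.037): print(nm,s[i],rr,z,rel(ray(c,*rr[0],z)))
print(proj(ci,(*W,.037)),proj(ci,(*W,.055)))
"
```

```text
t 5.75 pos [0.5745 0.121  0.161 ] rel well x 1.5 y -56.9 mm F [0.41 1.01 0.73] w 0.0001
toolx yaw 18.19 z [ 0.0049  0.0011 -1.    ]
shift tool mm [ -2.3 -56.9  98.9]
wrist [ 260    0  108   92 8883] ((313.5, 45.5), (91.0, 107.0), 90.0) 0.061 (np.float64(-2.8432138301370076), np.float64(59.3276120290068))
wrist [ 260    0  108   92 8883] ((313.5, 45.5), (91.0, 107.0), 90.0) 0.037 (np.float64(-3.231116233607382), np.float64(62.91715817894325))
wrist [ 294  123   46   47 1648] ((316.5000305175781, 146.0), (45.961936950683594, 44.5477294921875), 45.0) 0.061 (np.float64(-1.7068090194859808), np.float64(2.866615756344366))
wrist [ 294  123   46   47 1648] ((316.5000305175781, 146.0), (45.961936950683594, 44.5477294921875), 45.0) 0.037 (np.float64(-1.9821076513301654), np.float64(0.8615700227499816))
top [417 185  42  14 390] ((437.7599792480469, 191.1799774169922), (41.43646240234375, 9.758074760437012), 8.130102157592773) 0.061 (np.float64(62.446407463606825), np.float64(-466.56750579315366))
top [417 185  42  14 390] ((437.7599792480469, 191.1799774169922), (41.43646240234375, 9.758074760437012), 8.130102157592773) 0.037 (np.float64(65.9716860934357), np.float64(-473.5735204594373))
top [230 287  10  15 104] ((233.9807586669922, 293.9038391113281), (13.139781951904297, 8.629110336303711), 78.69007110595703) 0.061 (np.float64(-14.403733848575909), np.float64(44.10923962482431))
top [230 287  10  15 104] ((233.9807586669922, 293.9038391113281), (13.139781951904297, 8.629110336303711), 78.69007110595703) 0.037 (np.float64(-12.52734682167655), np.float64(48.060271789599796))
[319.4046993  147.27201427] [319.3112265  149.77091498]
```

View pics/w4.png

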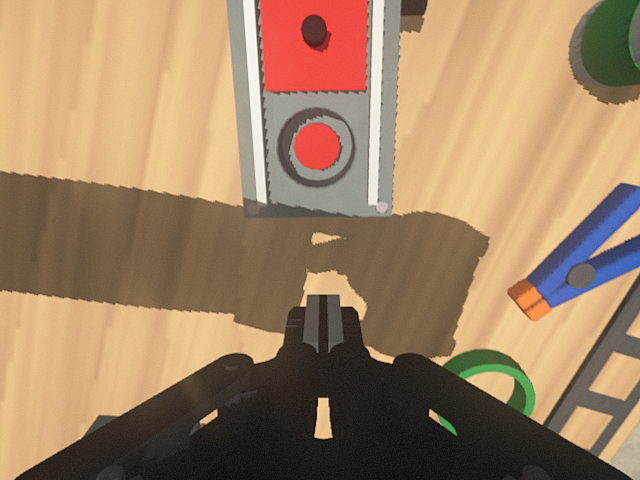

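View pics/t4.png

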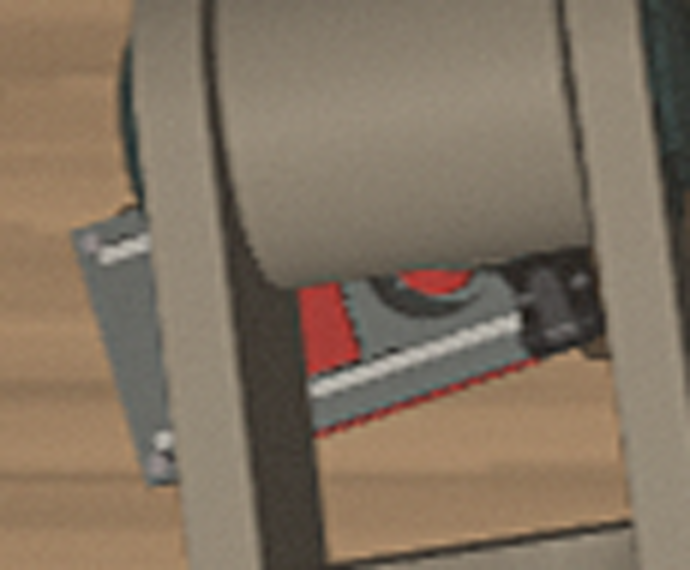

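The well is fully clear, and the key is at (317,146) in the wrist view. That puts it within 2 mm of my estimate. Moving over it.

Call:
send_rows --moves '[{"fingers":-1,"x":-2,"y":-19,"z":20,"ax":0,"ay":0,"az":0},{"fingers":-1,"x":0,"y":-19,"z":20,"ax":0,"ay":0,"az":0},{"fingers":-1,"x":0,"y":-20,"z":20,"ax":0,"ay":0,"az":0},{"fingers":-1,"x":0,"y":0,"z":20,"ax":0,"ay":0,"az":0},{"fingers":-1,"x":0,"y":0,"z":0,"ax":0,"ay":0,"az":0},{"fingers":-1,"x":0,"y":0,"z":0,"ax":0,"ay":0,"az":0}]'

```text
time_s: 6.45
tool_pos: [0.5519, 0.1778, 0.0778]
tcp_rot: [-3.101, -0.502, 0.003]
ft_force: [0.1, -0.4, 0.2]
width: -0.0001
```

```bash
python3 -c "
from h import *
to(-.8,.7,38)
"
```

```text
t 6.45 pos [0.5519 0.1778 0.0778] rel well x -1.8 y 4.1 mm F [ 0.07 -0.37  0.19] w -0.0001
toolx yaw 18.41 z [-0.0017 -0.     -1.    ]
shift tool mm [ 1.1  3.4 39.8]
```

Call:
send_rows --moves '[{"fingers":-1,"x":1,"y":3,"z":6,"ax":0,"ay":0,"az":0},{"fingers":-1,"x":0,"y":0,"z":10,"ax":0,"ay":0,"az":0},{"fingers":-1,"x":0,"y":0,"z":10,"ax":0,"ay":0,"az":0},{"fingers":-1,"x":0,"y":0,"z":10,"ax":0,"ay":0,"az":0},{"fingers":-1,"x":0,"y":0,"z":0,"ax":0,"ay":0,"az":0},{"fingers":-1,"x":0,"y":0,"z":0,"ax":0,"ay":0,"az":0}]'

```text
time_s: 7.05
tool_pos: [0.5543, 0.1746, 0.0419]
tcp_rot: [-3.101, -0.501, 0.001]
ft_force: [-0.5, -0.2, 0.3]
width: -0.0001
```

```bash
python3 -c "
from h import *
to(-.8,.7,32)
"
```

```text
t 7.05 pos [0.5543 0.1746 0.0419] rel well x -0.6 y 0.3 mm F [-0.53 -0.22  0.34] w -0.0001
toolx yaw 18.34 z [-7.e-04 -1.e-04 -1.e+00]
shift tool mm [-0.2 -0.4  9.9]
```

Inside the well with no side force. Pressing gradually.

Call:
send_rows --moves '[{"fingers":-1,"x":0,"y":0,"z":3,"ax":0,"ay":0,"az":0},{"fingers":-1,"x":0,"y":0,"z":3,"ax":0,"ay":0,"az":0},{"fingers":-1,"x":0,"y":0,"z":2,"ax":0,"ay":0,"az":0},{"fingers":-1,"x":0,"y":0,"z":0,"ax":0,"ay":0,"az":0}]'

```text
time_s: 7.45
tool_pos: [0.5548, 0.1747, 0.0345]
tcp_rot: [-3.101, -0.501, -0.001]
ft_force: [0.8, -0.2, 1.8]
width: 0.0003
```

Call:
send_rows --moves '[{"fingers":-1,"x":0,"y":0,"z":2,"ax":0,"ay":0,"az":0},{"fingers":-1,"x":0,"y":0,"z":0,"ax":0,"ay":0,"az":0}]'

```text
time_s: 7.65
tool_pos: [0.5548, 0.1747, 0.0326]
tcp_rot: [-3.101, -0.501, -0.001]
ft_force: [0.7, 0.8, 3.5]
width: -0.0001
```

Call:
send_rows --moves '[{"fingers":-1,"x":0,"y":0,"z":1.5,"ax":0,"ay":0,"az":0},{"fingers":-1,"x":0,"y":0,"z":0,"ax":0,"ay":0,"az":0}]'

```text
time_s: 7.85
tool_pos: [0.5549, 0.1747, 0.0319]
tcp_rot: [-3.101, -0.501, -0.002]
ft_force: [-1.9, -1.3, 7.8]
width: 0.0003
```

At the end stop (7.8 N, z 31.9 mm). Pressing slightly firmer and holding about a second.

Call:
send_rows --moves '[{"fingers":-1,"x":0,"y":0,"z":1,"ax":0,"ay":0,"az":0},{"fingers":-1,"x":0,"y":0,"z":0,"ax":0,"ay":0,"az":0},{"fingers":-1,"x":0,"y":0,"z":0,"ax":0,"ay":0,"az":0},{"fingers":-1,"x":0,"y":0,"z":0,"ax":0,"ay":0,"az":0},{"fingers":-1,"x":0,"y":0,"z":0,"ax":0,"ay":0,"az":0},{"fingers":-1,"x":0,"y":0,"z":0,"ax":0,"ay":0,"az":0},{"fingers":-1,"x":0,"y":0,"z":0,"ax":0,"ay":0,"az":0},{"fingers":-1,"x":0,"y":0,"z":0,"ax":0,"ay":0,"az":0}]'

```text
time_s: 8.65
tool_pos: [0.555, 0.1748, 0.0318]
tcp_rot: [-3.101, -0.501, -0.002]
ft_force: [-4.9, -1.5, 13.8]
width: 0.0001
```

Call:
send_rows --moves '[{"fingers":-1,"x":0,"y":0,"z":0,"ax":0,"ay":0,"az":0},{"fingers":-1,"x":0,"y":0,"z":0,"ax":0,"ay":0,"az":0},{"fingers":-1,"x":0,"y":0,"z":0,"ax":0,"ay":0,"az":0}]'

```text
time_s: 8.95
tool_pos: [0.555, 0.1748, 0.0318]
tcp_rot: [-3.101, -0.501, -0.002]
ft_force: [-4.8, -1.1, 12.8]
width: 0.0
```

Call:
send_rows --moves '[{"fingers":-1,"x":0,"y":0,"z":-5,"ax":0,"ay":0,"az":0},{"fingers":-1,"x":0,"y":0,"z":-10,"ax":0,"ay":0,"az":0},{"fingers":-1,"x":0,"y":0,"z":-15,"ax":0,"ay":0,"az":0},{"fingers":-1,"x":0,"y":0,"z":-25,"ax":0,"ay":0,"az":0},{"fingers":-1,"x":0,"y":0,"z":-25,"ax":0,"ay":0,"az":0},{"fingers":-1,"x":0,"y":0,"z":-5,"ax":0,"ay":0,"az":0},{"fingers":-1,"x":0,"y":0,"z":0,"ax":0,"ay":0,"az":0}]'

```text
time_s: 9.65
tool_pos: [0.555, 0.1747, 0.1159]
tcp_rot: [-3.101, -0.501, -0.003]
ft_force: [-0.6, 0.5, -0.0]
width: -0.0001
```

```bash
python3 -c "
from h import *
to(0,95,110)
"
```

```text
t 9.65 pos [0.555  0.1747 0.1159] rel well x 0.0 y 0.2 mm F [-0.62  0.53 -0.02] w -0.0001
toolx yaw 18.35 z [ 2.1e-03  6.0e-04 -1.0e+00]
shift tool mm [ -0.3 -94.8   5.9]
```

Call:
send_rows --moves '[{"fingers":-1,"x":0,"y":-20,"z":0,"ax":0,"ay":0,"az":0},{"fingers":-1,"x":0,"y":-25,"z":0,"ax":0,"ay":0,"az":0},{"fingers":-1,"x":0,"y":-25,"z":0,"ax":0,"ay":0,"az":0},{"fingers":-1,"x":0,"y":-20,"z":0,"ax":0,"ay":0,"az":0},{"fingers":-1,"x":0,"y":-7,"z":0,"ax":0,"ay":0,"az":0},{"fingers":-1,"x":0,"y":0,"z":0,"ax":0,"ay":0,"az":0},{"fingers":-1,"x":0,"y":0,"z":0,"ax":0,"ay":0,"az":0}]'

```text
time_s: 10.35
tool_pos: [0.524, 0.2659, 0.1141]
tcp_rot: [3.101, 0.5, -0.002]
ft_force: [0.2, 0.0, -0.7]
width: -0.0001
```

```bash
python3 -c "
from h import *
to(0,97,67)
cv2.imwrite('pics/s5.png',cv2.resize(robot.grab_frame('scene')[120:260,280:460,::-1],None,fx=4,fy=4,interpolation=2))
"
```

```text
t 10.35 pos [0.524  0.2659 0.1141] rel well x -0.4 y 96.5 mm F [ 0.25  0.02 -0.74] w -0.0001
toolx yaw 18.33 z [-9.e-04 -7.e-04 -1.e+00]
shift tool mm [ 0.5 -0.5 47.1]
```

View pics/s5.png

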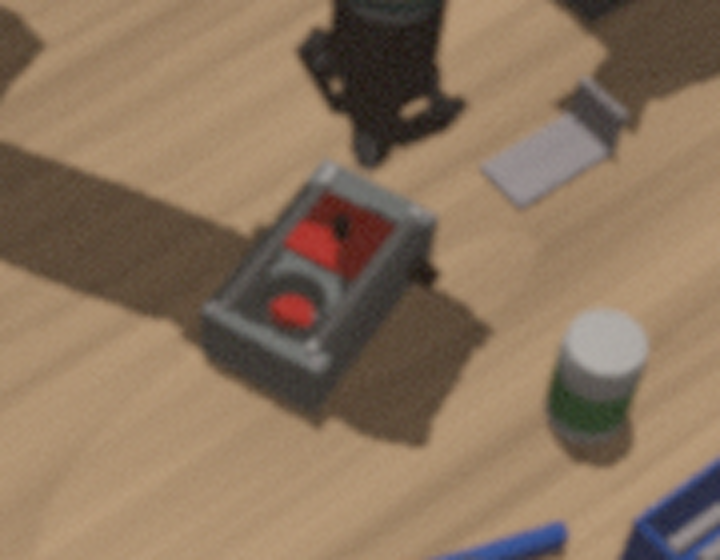

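The shutter is open, the key is visible, and the gripper is past the post on the +y side. Descend, then push shut.

Call:
send_rows --moves '[{"fingers":-1,"x":0,"y":0,"z":12,"ax":0,"ay":0,"az":0},{"fingers":-1,"x":0,"y":0,"z":15,"ax":0,"ay":0,"az":0},{"fingers":-1,"x":0,"y":0,"z":14,"ax":0,"ay":0,"az":0},{"fingers":-1,"x":0,"y":0,"z":5,"ax":0,"ay":0,"az":0},{"fingers":-1,"x":0,"y":0,"z":0,"ax":0,"ay":0,"az":0},{"fingers":-1,"x":0,"y":0,"z":0,"ax":0,"ay":0,"az":0}]'

```text
time_s: 11.0
tool_pos: [0.5242, 0.2668, 0.069]
tcp_rot: [-3.101, -0.501, -0.001]
ft_force: [0.2, 0.2, 0.3]
width: 0.0001
```

Call:
send_rows --moves '[{"fingers":-1,"x":0,"y":7,"z":0,"ax":0,"ay":0,"az":0},{"fingers":-1,"x":0,"y":9,"z":0,"ax":0,"ay":0,"az":0},{"fingers":-1,"x":0,"y":9,"z":0,"ax":0,"ay":0,"az":0},{"fingers":-1,"x":0,"y":9,"z":0,"ax":0,"ay":0,"az":0},{"fingers":-1,"x":0,"y":9,"z":0,"ax":0,"ay":0,"az":0},{"fingers":-1,"x":0,"y":9,"z":0,"ax":0,"ay":0,"az":0},{"fingers":-1,"x":0,"y":9,"z":0,"ax":0,"ay":0,"az":0},{"fingers":-1,"x":0,"y":7,"z":0,"ax":0,"ay":0,"az":0}]'

```text
time_s: 11.8
tool_pos: [0.5457, 0.2013, 0.0688]
tcp_rot: [-3.101, -0.5, -0.0]
ft_force: [0.3, 1.9, 1.6]
width: 0.0
```

```bash
python3 -c "
from h import *
to(0,17,67)
"
```

```text
t 11.80 pos [0.5457 0.2013 0.0688] rel well x -0.4 y 28.4 mm F [0.32 1.92 1.62] w 0.0000
toolx yaw 18.33 z [ 0.e+00  1.e-04 -1.e+00]
shift tool mm [ 0.4 11.4  1.8]
```

Call:
send_rows --moves '[{"fingers":-1,"x":0,"y":5,"z":0,"ax":0,"ay":0,"az":0},{"fingers":-1,"x":0,"y":3,"z":0,"ax":0,"ay":0,"az":0},{"fingers":-1,"x":0,"y":0,"z":0,"ax":0,"ay":0,"az":0}]'

```text
time_s: 12.1
tool_pos: [0.5479, 0.1941, 0.0686]
tcp_rot: [3.101, 0.5, -0.001]
ft_force: [-0.1, 0.1, 0.6]
width: 0.0004
```

Call:
send_rows --moves '[{"fingers":-1,"x":0,"y":2,"z":0,"ax":0,"ay":0,"az":0},{"fingers":-1,"x":0,"y":0,"z":0,"ax":0,"ay":0,"az":0}]'

```text
time_s: 12.3
tool_pos: [0.5483, 0.1926, 0.0686]
tcp_rot: [3.101, 0.501, -0.001]
ft_force: [-0.4, 0.6, -0.1]
width: 0.0003
```

Call:
send_rows --moves '[{"fingers":-1,"x":0,"y":2,"z":0,"ax":0,"ay":0,"az":0},{"fingers":-1,"x":0,"y":0,"z":0,"ax":0,"ay":0,"az":0}]'

```text
time_s: 12.5
tool_pos: [0.5485, 0.1921, 0.0686]
tcp_rot: [-3.099, -0.502, 0.002]
ft_force: [-3.0, 6.0, 0.2]
width: -0.0002
```

Call:
send_rows --moves '[{"fingers":-1,"x":0,"y":2,"z":0,"ax":0,"ay":0,"az":0},{"fingers":-1,"x":0,"y":0,"z":0,"ax":0,"ay":0,"az":0}]'

```text
time_s: 12.7
tool_pos: [0.5486, 0.1918, 0.0686]
tcp_rot: [-3.095, -0.503, 0.002]
ft_force: [-3.9, 11.9, 0.2]
width: -0.0002
```

```bash
python3 -c "
from h import *
to(0,17,67)
"
```

```text
t 12.70 pos [0.5486 0.1918 0.0686] rel well x -0.6 y 18.5 mm F [-3.88 11.93  0.23] w -0.0002
toolx yaw 18.46 z [-0.0023  0.0052 -1.    ]
shift tool mm [0.6 1.5 1.6]
```

It's at the shut stop (12 N). Backing off, rising and checking.

Call:
send_rows --moves '[{"fingers":-1,"x":0,"y":-5,"z":0,"ax":0,"ay":0,"az":0},{"fingers":-1,"x":0,"y":-10,"z":-5,"ax":0,"ay":0,"az":0},{"fingers":-1,"x":0,"y":-10,"z":-30,"ax":0,"ay":0,"az":0},{"fingers":-1,"x":0,"y":-20,"z":-40,"ax":0,"ay":0,"az":0},{"fingers":-1,"x":-30,"y":-30,"z":-40,"ax":0,"ay":0,"az":0},{"fingers":-1,"x":-40,"y":-40,"z":-30,"ax":0,"ay":0,"az":0},{"fingers":-1,"x":-40,"y":-40,"z":0,"ax":0,"ay":0,"az":0},{"fingers":-1,"x":-40,"y":-40,"z":0,"ax":0,"ay":0,"az":0}]'

```text
time_s: 13.5
tool_pos: [0.3729, 0.3133, 0.2031]
tcp_rot: [-3.101, -0.499, -0.004]
ft_force: [0.7, 1.2, -0.2]
width: 0.0002
```

Call:
send_rows --moves '[{"fingers":-1,"x":-40,"y":-45,"z":0,"ax":0,"ay":0,"az":0},{"fingers":-1,"x":-30,"y":-45,"z":0,"ax":0,"ay":0,"az":0},{"fingers":-1,"x":0,"y":-40,"z":0,"ax":0,"ay":0,"az":0},{"fingers":-1,"x":0,"y":0,"z":0,"ax":0,"ay":0,"az":0},{"fingers":-1,"x":0,"y":0,"z":0,"ax":0,"ay":0,"az":0}]'

```text
time_s: 14.0
tool_pos: [0.2785, 0.4066, 0.2017]
tcp_rot: [3.1, 0.503, 0.001]
ft_force: [0.0, -0.3, 0.3]
width: 0.0001
```

```bash
python3 -c "
from h import *
st()
f=robot.grab_frame('top');cv2.imwrite('pics/t6.png',f[:,:,::-1]);cv2.imwrite('pics/c6.png',cv2.resize(f[240:335,180:295,::-1],None,fx=6,fy=6,interpolation=2))
c=robot.camera_info('top')
r,g,b=[f[:,:,i].astype(int) for i in range(3)]
m=((r>120)&(g<70)&(b<70)).astype(np.uint8)
k,l,s,ce=cv2.connectedComponentsWithStats(m)
for i in range(1,k):
  if s[i,4]>60:
    rr=cv2.minAreaRect(cv2.findContours((l==i).astype(np.uint8),0,2)[0][0]); p=ray(c,*rr[0],.061)[:2]-W
    print(s[i],rr[0],p@X*1e3,p@U*1e3)
"
```

```text
t 14.00 pos [0.2785 0.4066 0.2017] rel well x -188.6 y 307.9 mm F [ 0.02 -0.31  0.28] w 0.0001
toolx yaw 18.44 z [ 5.e-04 -5.e-04 -1.e+00]
[418 185  41  13 337] (437.9884033203125, 191.07513427734375) 62.51234154560292 -467.14782957530224
[234 265  34  33 663] (250.60000610351562, 281.3000183105469) 0.687610636217582 0.7328035762380204
```

View pics/t6.png

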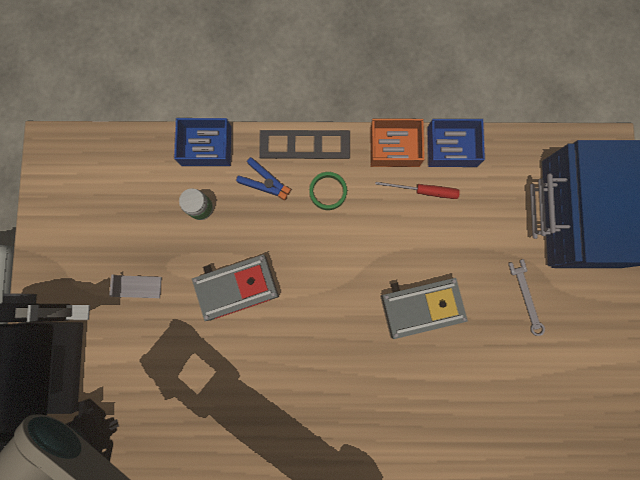

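View pics/c6.png

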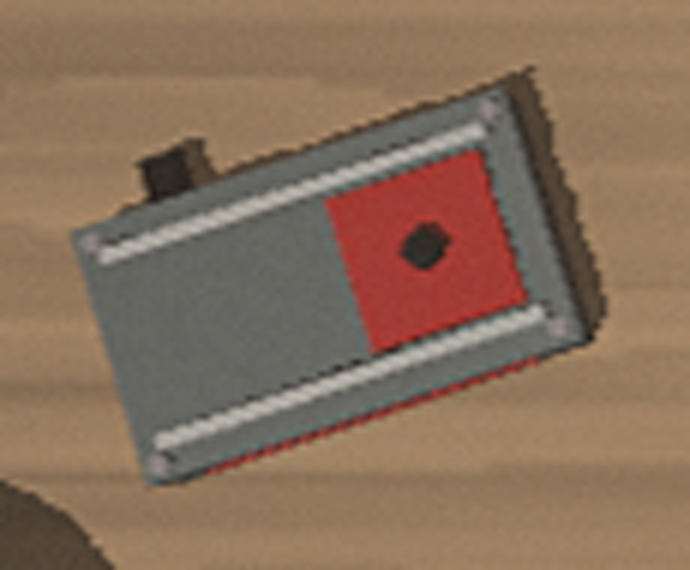

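The shutter is shut: its centre is 0.7 mm from the well centre, and no well edge is visible. Everything else is where it was, so I'm handing in.

```bash
python3 -c "
from workcell import robot
print(robot.hand_in())"
```

```text
the job is handed in; nothing more can be done
None
```

The job is done and handed in at about 14 s on the robot's clock. With the fingers closed, I pushed the red shutter open by its post, pressed the key, let it up, and pushed the shutter shut from the other side.

- **Opening:** I pushed until the shutter stopped moving at about 11 N. The wrist picture then showed the well fully clear.
- **Key:** It bottomed out with the fingertip about 32 mm above the bench, which matches the full 5 mm of travel. I held it there for about 1.1 s at about 13 N. After release, the scene picture showed the red key in the open well; I did not measure whether it came fully back up.
- **Closing:** I pushed until the shutter stopped at about 12 N. In the last top picture the shutter's centre is 0.7 mm from my estimated well centre, within the calibration error, and no well edge shows.
- **Surroundings:** The yellow starter and the loose items looked unmoved in the last top picture. The arm is clear of everything.

The two end-stop contacts put the well about 1 mm further along the box's y axis than my first estimate, which made no difference to the job. My first move call was refused because I left out the zero values, and no time passed. No other checks failed or disagreed.

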